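# Reverse the seasoning row

## Task

The cook will now work from the other side of the counter, so move the four seasoning containers out of the wooden tray into the empty steel rack, one to a compartment, in reverse order: the one at the robot's left end of the tray goes into the rack's right-end compartment, the second from the left into the second from the right, and so on. Keep every container upright throughout and leave all four standing on the floors of their compartments, let go.

Things in the scene. Friction and masses are not known exactly. Their poses are not given: they have to be found in the camera images.
- jar_mid (a point): squat round cobalt-blue glass jar with a steel twist cap, loose; glass diameter 52 mm up to 46 mm above its foot, cap diameter 48 mm, total height 70 mm, about 0.18 kg; this point is its centre, half-way up (35 mm above its foot), z axis up
- mill_mid (a point): dark wooden pepper mill, loose, the tallest of the four: round foot of diameter 46 mm, waist of diameter 36 mm from 26 to 56 mm above its foot, rounded head of diameter 38 mm, small steel knob on top, total height 88 mm, about 0.16 kg; this point is its centre, half-way up (44 mm above its foot), z axis up
- shaker_mid (a point): straight round stainless steel shaker with a domed dark top, loose; diameter 44 mm (dome 42 mm), total height 80 mm, about 0.15 kg; this point is its centre, half-way up (40 mm above its foot), z axis up
- tin_mid (a point): square white spice tin with a square black lid, loose; 46 by 46 mm (lid 42 by 42 mm, its lowest edge 62 mm above the foot), total height 76 mm, about 0.14 kg; its x and y axes are square to its sides; this point is its centre, half-way up (38 mm above its foot), z axis up
- pad_jar: fixed round cork pad in the wooden tray, 64 mm across and 4 mm thick, the one on which the cobalt jar stands at the start; it stays there when the container is taken away, and the four pads look alike; origin at the centre of its underside, 5 mm above the counter
- pad_mill: fixed round cork pad in the wooden tray, 64 mm across and 4 mm thick, the one on which the pepper mill stands at the start; it stays there when the container is taken away, and the four pads look alike; origin at the centre of its underside, 5 mm above the counter
- pad_shaker: fixed round cork pad in the wooden tray, 64 mm across and 4 mm thick, the one on which the steel shaker stands at the start; it stays there when the container is taken away, and the four pads look alike; origin at the centre of its underside, 5 mm above the counter
- pad_tin: fixed round cork pad in the wooden tray, 64 mm across and 4 mm thick, the one on which the square tin stands at the start; it stays there when the container is taken away, and the four pads look alike; origin at the centre of its underside, 5 mm above the counter
- tray: the wooden tray that holds the row of four at the start, fixed: 92 mm (its x axis) by 334 mm (its y axis), rim 14 mm high, floor 5 mm thick; origin at the centre of its underside on the counter, y axis along the row, pointing roughly to the robot's left (+y), at most 0.15 rad off. The four pads lie at y = +123, +41, -41 and -123 mm in its frame, in an order that differs each time. Tray and rack lie one behind the other; either may be the nearer one to the robot
- rack: the steel divided rack, empty at the start, fixed: 92 mm (its x axis) by 332 mm (its y axis), four equal compartments in a row, 84 by 78 mm inside, walls 16 mm high and 4 mm thick, floor 4 mm thick; origin at the centre of its underside on the counter, y axis along the row, pointing roughly to the robot's left (+y), at most 0.15 rad off. Compartment centres at y = +123, +41, -41 and -123 mm in its frame

How it is judged:
By the outcome, as a careful person would: the job done as asked, in the order asked, and still so for the second after the job is handed in, with the robot touching nothing.
It also fails if it takes over 88 s, if anything falls off the work surface, if the arm or the gripper's body presses on something with over 40 N, if the wrist force passes 120 N, or if a joint passes its speed limit or range.

## Robot

A 6-joint arm with a two-finger parallel gripper is mounted at the origin on the work surface. World frame = base frame: x ahead of the robot, y to its left, z up, the work surface at z = 0. Lengths are in m, angles in rad, forces in N, time in s.
With the tool pointing down it reaches from about 0.35 to 0.975 m from the base axis. Payload 4.9 kg.
Tool frame: the origin (TCP) lies on the centre line of the jaws, within the pads' length; the fingertips stand 8 mm ahead of it and the grasp point (between the pads) lies 11 mm behind it; z points along the fingers, y is the direction in which the jaws open and shut (so a half turn about z gives the same grasp; the last joint's range is limited). The gripper opens to 85 mm and grips with 20 to 120 N. Pads are 22 mm wide; open, the fingers measure 114 mm over their backs; the gripper's body (76 mm by 85 mm) begins 54 mm behind the grasp point. The pads swing forward as they close: fully open they stand 13 mm farther back than shut.
Start: joints at [-1.233, 0.053, 1.613, -0, 1.476, -0.119], TCP at [0.276, -0.561, 0.239] pointing down, gripper open.
Joint ranges: [-3.01, 3.01], [-1.01, 2.22], [0.06, 2.58], [-1.02, 4.17], [0.09, 2.62], [-3.14, 3.14]. Speed limits (rad/s): [2.57, 2.57, 3.14, 3.14, 3.14, 3.14].

## Interface

Orientations are given as a rotation vector (axis times angle).
In Python, from station import get_obs, get_image, calibration, finish_job gives the robot as it stands. The module is installed in compiled form; this text tells all that it offers.
- The arm moves only by the shell command python3 -m jog 'ROWS' [FORCE]. ROWS is JSON, a list of rows, each a list of 7 numbers: the shift along the tool's x, y, z in cm, then the turn, a rotation vector about the tool's x, y, z in rad, then the closure in counts, from 0 (fully open) to 255 (shut). In form: [[dx, dy, dz, ax, ay, az, jaw], ...]. A call has 1 to 8 rows; each row is the pose to reach, as a shift and turn from the pose measured when the call began, along the tool's axes at that moment; what a row does not reach only later rows make up. A row lasts 1/12 s, in which the tool goes at most 41.7 mm and 7.16 degrees, less where a joint would pass 70% of its speed; a pose out of reach is approached as far as the arm can. A call with a gripper value outside its range is refused whole. The fingers move at their own pace and stop on an object; FORCE is the grip in N (left out, the last holds). Time passes only in rows, so rows that repeat a pose let the fingers close. It gives the time, the measured TCP pose, the force and the opening at its end, in the units of the state.
- get_obs(): the state, without advancing time (a new reading comes with each control period).
- get_image(name): name is "side" or "top" or "wrist"; returns the picture (480x640x3 uint8, red, green, blue); there is no depth.
- calibration(name): a dict with "vfov" (degrees; the focal length in pixels is half the picture's height over the tangent of half this angle, whatever the lens; pixels are square), "cx", "cy" (the principal point, pixels), "R" (3x3) and "t" (3): a world point X has camera coordinates R X + t. Camera axes: x right, y down, z forward; pixel columns grow to the right and rows downward; lengths in m; the calibration is good to about 2 mm. A picture is of the moment at which its call begins: read the wrist's pose just before it. calibration takes no time and is no camera call; for the wrist camera it gives the pose at the moment of the call.
- finish_job(): hands the job in, once; it reports no verdict.
The state is a dict: "t": time; "q": joint angles; "dq": joint speeds; "effort": joint torques, N m; "tool_pos": TCP position; "tool_rot": TCP orientation; "contact_force": force on the tool from outside, world axes, zero at the start; "wrist_torque": the same for the moment, N m; "opening": finger opening in m.
Only numpy, scipy, OpenCV 4.12 (cv2) and the standard library are available. Lean on these libraries where they do the work, as an engineer would, in place of code of your own. Each camera call takes 0.05 s, during which the arm holds its last target. There are 200 camera calls.

## Working session

There is one attempt and no reset: what is moved stays moved. The work goes in short steps, Python scripts to look and compute and a shell command to move; the robot and the scene stay as the last step left them, time stands still between calls to the robot, and variables do not carry over. Pictures are saved under pics/ and viewed, about 12 in all and at most 16, crops included, and the job is handed in when it is done.

```bash
mkdir -p pics
python3 - <<'E'
from station import *
import cv2
for n in("top","side"):
    cv2.imwrite(f"pics/{n}0.png",get_image(n)[:,:,::-1]); c=calibration(n); print(n,c)
o=get_obs(); print(o['t'],o['tool_pos'],o['tool_rot'],o['opening'])
E
```

```text
top {'vfov': 51.03963234462685, 'cx': 321.2053256033973, 'cy': 240.86010021837282, 'R': array([[-0.01342855, -0.9993819 ,  0.03248837],
       [-0.98537519,  0.00770661, -0.17022442],
       [ 0.16986883, -0.0342991 , -0.98486961]]), 't': array([-0.01581867,  0.56114551,  0.60910239])}
side {'vfov': 52.36359062329103, 'cx': 319.5515938660352, 'cy': 234.61693280192384, 'R': array([[ 0.834438  , -0.55077729, -0.01891064],
       [-0.36940595, -0.53353389, -0.76084219],
       [ 0.40896513,  0.64186133, -0.64866135]]), 't': array([-0.46382529,  0.25977198,  0.48507688])}
0.1 [ 0.2754663  -0.56039988  0.23819611] [-3.05823330e+00 -7.10833088e-01  3.51345528e-04] 0.08522900695246524
```

View pics/top0.png

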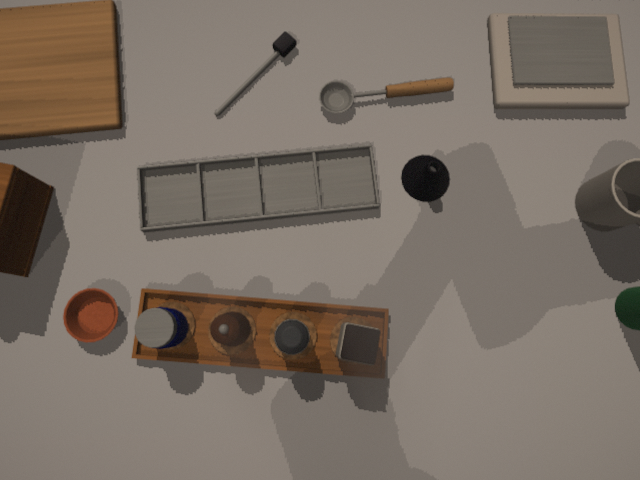

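View pics/side0.png

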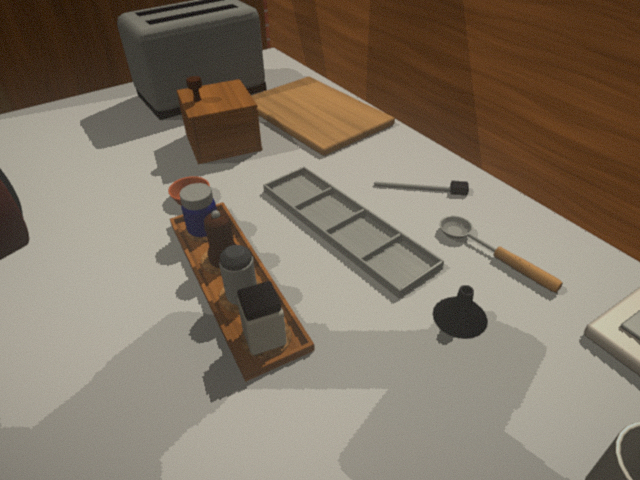

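```bash
cat > h.py <<'E'
from station import *
import numpy as np, cv2, sys
from scipy.spatial.transform import Rotation as Ro
def ray(n,u,v,z,c=None):
    c=c or calibration(n); f=240/np.tan(np.radians(c['vfov']/2))
    R=np.array(c['R']); C=-R.T@c['t']; d=R.T@[(u-c['cx'])/f,(v-c['cy'])/f,1]
    return (C+d*(z-C[2])/d[2])[:2]
def row(x,y,z,yaw):  # tool y axis along world angle yaw, z down
    o=get_obs(); R=Ro.from_rotvec(o['tool_rot'])
    T=Ro.from_matrix(np.array([[-np.sin(yaw),np.cos(yaw),0],[np.cos(yaw),np.sin(yaw),0],[0,0,-1]]).T @ np.diag([-1,1,1]) if 0 else np.column_stack([[-np.sin(yaw),np.cos(yaw),0],[np.cos(yaw),np.sin(yaw),0],[0,0,-1]]))
    d=R.inv().apply(np.array([x,y,z])-o['tool_pos'])*100; a=(R.inv()*T).as_rotvec()
    return np.round(d,2).tolist()+np.round(a,3).tolist()
E
python3 - <<'E'
from h import *
for nm,z,cs in (("tray",.014,{"top":[(141,290),(388,309),(386,377),(133,360)]}),
             ("rack",.016,{"top":[(137,165),(375,145),(379,207),(144,230)],"side":[(263,185),(304,169),(443,264),(401,294)]})):
    for n,c in cs.items():
        P=np.array([ray(n,*p,z) for p in c]); print(nm,n,P.round(3).tolist(),P.mean(0).round(4))
        print(' len',[round(np.linalg.norm(P[i]-P[i-1]),3) for i in range(4)])
for nm,u,v,z in(("jar",156,328,.079),("mill",223,328,.097),("shk",291,334,.089),("tin",359,344,.085)):
    print(nm,ray("top",u,v,z).round(4))
# tin lid yaw
P=[ray("top",*p,.085) for p in((345,325),(379,327),(376,363),(341,362))]
for i in range(4):
    d=P[i]-P[i-1]; print(np.linalg.norm(d).round(3), np.degrees(np.arctan2(d[1],d[0])).round(1))
im=cv2.imread('pics/top0.png')[270:390,120:400]; cv2.imwrite('pics/c.png',cv2.resize(im,None,fx=2.8,fy=2.8,interpolation=cv2.INTER_CUBIC))
E
```

```text
tray top [[0.502, 0.219], [0.473, -0.112], [0.384, -0.106], [0.411, 0.225]] [0.4423 0.0566]
 len [np.float64(0.091), np.float64(0.333), np.float64(0.089), np.float64(0.333)]
rack top [[0.676, 0.232], [0.705, -0.101], [0.614, -0.104], [0.583, 0.218]] [0.6444 0.0613]
 len [np.float64(0.093), np.float64(0.335), np.float64(0.091), np.float64(0.324)]
rack side [[0.584, 0.223], [0.671, 0.225], [0.701, -0.1], [0.614, -0.111]] [0.6426 0.0592]
 len [np.float64(0.335), np.float64(0.086), np.float64(0.327), np.float64(0.088)]
jar [0.4514 0.1786]
mill [0.4503 0.096 ]
shk [0.4422 0.017 ]
tin [ 0.4293 -0.064 ]
0.044 -7.5
0.041 -94.1
0.042 173.3
0.042 87.5
```

View pics/c.png

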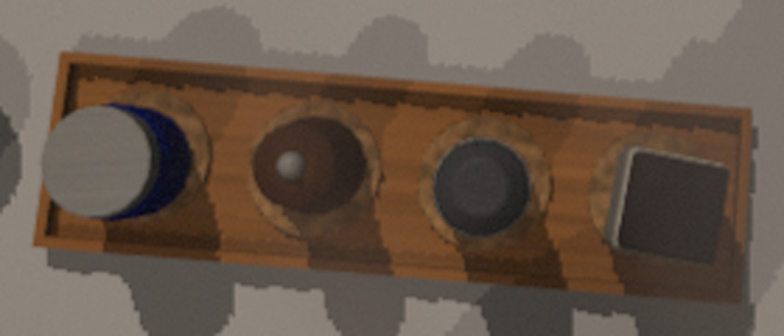

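Run:
```python
from h import *
for p in((345,325),(379,327)):pass
print("tin",ray("top",361,343,.085),"shk",ray("top",292.5,336.8,.089),"jar",ray("top",155.4,327.5,.079),"mill",ray("top",223.6,328.6,.097))
print(row(.430,-.066,.18,-.14))
```

```text
tin [ 0.43039682 -0.06643438] shk [0.43888927 0.01519035] jar [0.45195371 0.17931172] mill [0.44955176 0.09525821]
[35.67, -37.55, 5.9, -0.002, -0.001, -0.974]
```

```bash
python3 -m jog '[[35.7,-37.6,2,0,0,-0.974,0],[35.7,-37.6,2,0,0,-0.974,0],[35.7,-37.6,2,0,0,-0.974,0],[35.7,-37.6,2,0,0,-0.974,0],[35.7,-37.6,2,0,0,-0.974,0],[35.7,-37.6,2,0,0,-0.974,0],[35.7,-37.6,2,0,0,-0.974,0],[35.7,-37.6,2,0,0,-0.974,0]]' 40
python3 -c "
from h import *
print(row(.430,-.066,.18,-.14))"
```

```text
t: 0.77
tool_pos: [0.3746, -0.2408, 0.2257]
tool_rot: [-2.365, -2.065, -0.001]
contact_force: [1.1, -0.3, 0.6]
opening: 0.0854
[18.06, 3.14, 4.6, -0.001, -0.002, 0.005]
```

```bash
python3 -m jog '[[18.1,3.1,3.5,0,0,0.005,0],[18.1,3.1,4.6,0,0,0.005,0],[18.1,3.1,4.6,0,0,0.005,0],[18.1,3.1,4.6,0,0,0.005,0],[18.1,3.1,4.6,0,0,0.005,0],[18.1,3.1,4.6,0,0,0.005,0],[18.1,3.1,4.6,0,0,0.005,0],[18.1,3.1,4.6,0,0,0.005,0]]' 40
python3 -c "
from h import *
print(row(.430,-.066,.037,-.14)); print(calibration('wrist'))
cv2.imwrite('pics/w1.png',get_image('wrist')[:,:,::-1])
"
```

```text
t: 1.43
tool_pos: [0.4295, -0.0659, 0.18]
tool_rot: [-2.37, -2.06, -0.001]
contact_force: [0.6, -0.4, 0.2]
opening: 0.0854
[-0.03, 0.06, 14.3, -0.001, -0.002, 0.0]
{'vfov': 70.80974000509896, 'cx': 319.26871930233654, 'cy': 241.51473000355787, 'R': array([[ 0.99008772, -0.1404467 , -0.00101547],
       [-0.1333149 , -0.94203773,  0.30788318],
       [-0.04419778, -0.30469598, -0.95142363]]), 't': array([-0.43438703, -0.02655204,  0.32345292])}
```

View pics/w1.png

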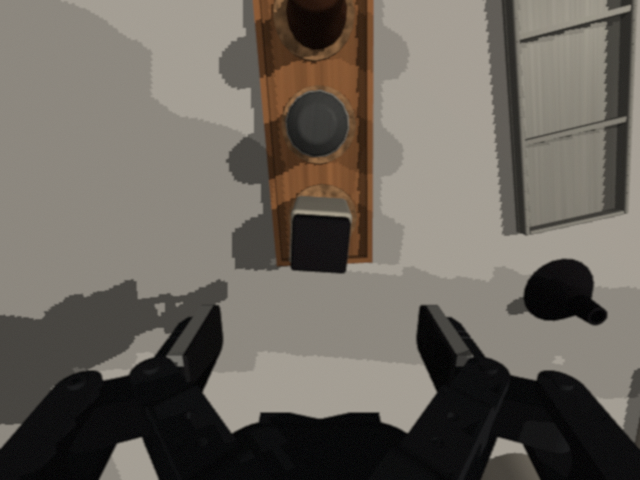

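Wrist view: tin lid centred at about (321,243), edges nearly square to the jaws; shaker dome at (317,123).

Run:
```python
from h import *
P=[ray('wrist',*p,.085) for p in((293,214),(352,214),(347,273),(291,271))]
print(np.mean(P,0))
for i in range(4):
    d=P[i]-P[i-1]; print(np.linalg.norm(d).round(3), np.degrees(np.arctan2(d[1],d[0])).round(1))
print('shk',ray('wrist',317,123,.089))
for p in ((538,235),(627,213)): print('rack end',ray('wrist',*p,.016))
```

```text
[ 0.43107029 -0.06371222]
0.043 78.5
0.041 -8.1
0.045 -101.2
0.041 169.7
shk [0.44022658 0.01780091]
rack end [ 0.62872278 -0.10634132]
rack end [ 0.70752355 -0.09652539]
```

```bash
python3 -m jog '[[0.1,0.15,4,0,0,0.03,0],[0.1,0.15,8,0,0,0.03,0],[0.1,0.15,12,0,0,0.03,0],[0.1,0.15,14.3,0,0,0.03,0],[0.1,0.15,14.3,0,0,0.03,0],[0.1,0.15,14.3,0,0,0.03,0],[0.1,0.15,14.3,0,0,0.03,120],[0.1,0.15,14.3,0,0,0.03,160]]' 40
python3 -m jog '[[0,0,0,0,0,0,160],[0,0,0,0,0,0,160],[0,0,0,0,0,0,200],[0,0,0,0,0,0,200],[0,0,0,0,0,0,200],[0,0,0,0,0,0,200]]' 40
python3 -c "
from h import *
print(row(.6324,.1825,.16,.09))"
```

```text
t: 2.15
tool_pos: [0.4334, -0.0666, 0.0402]
tool_rot: [2.402, 2.021, 0.005]
contact_force: [-0.6, 0.3, -0.3]
opening: 0.0639
t: 2.65
tool_pos: [0.4356, -0.0675, 0.0429]
tool_rot: [2.398, 2.018, 0.009]
contact_force: [-0.0, -2.0, 7.1]
opening: 0.0455
[27.98, 15.23, -11.58, 0.009, 0.002, -0.262]
```

```bash
python3 -m jog '[[0,0,-2,0,0,0,200],[0,0,-5,0,0,0,200],[0,0,-8,0,0,0,200],[0,0,-11.6,0,0,0,200],[0,0,-11.6,0,0,0,200],[0,0,-11.6,0,0,0,200]]' 40
python3 -c "
from h import *
print(row(.6324,.1825,.16,.09), get_obs()['contact_force'])"
```

```text
t: 3.15
tool_pos: [0.4365, -0.0678, 0.1625]
tool_rot: [2.393, 2.014, 0.015]
contact_force: [0.6, 0.2, -2.1]
opening: 0.0455
[28.0, 15.03, 0.45, 0.016, 0.004, -0.261] [ 0.63741018  0.20291249 -2.11479844]
```

```bash
python3 -m jog '[[4,2,0,0.016,0.004,-0.04,200],[8,4.2,0,0.016,0.004,-0.08,200],[12,6.4,0,0.016,0.004,-0.12,200],[16,8.6,0,0.016,0.004,-0.16,200],[20,10.8,0,0.016,0.004,-0.2,200],[24,13,0,0.016,0.004,-0.24,200],[28,15,0,0.016,0.004,-0.261,200],[28,15,0,0.016,0.004,-0.261,200]]' 40
python3 -m jog '[[0,0,0,0,0,0,200],[0,0,0,0,0,0,200]]' 40
python3 -c "
from h import *
print(row(.6324,.1825,.06,.09), get_obs()['contact_force'])
cv2.imwrite('pics/w2.png',get_image('wrist')[:,:,::-1])
cv2.imwrite('pics/s2.png',get_image('side')[:,:,::-1])"
```

```text
t: 3.82
tool_pos: [0.6325, 0.1856, 0.1619]
tool_rot: [-2.115, -2.32, 0.002]
contact_force: [-0.0, -0.7, -0.5]
opening: 0.0455
t: 3.98
tool_pos: [0.6315, 0.1868, 0.1589]
tool_rot: [-2.111, -2.32, 0.008]
contact_force: [0.1, -0.2, -1.0]
opening: 0.0456
[-0.44, 0.12, 9.88, -0.007, -0.0, 0.005] [ 0.10622178 -0.21911702 -0.95895144]
```

View pics/w2.png

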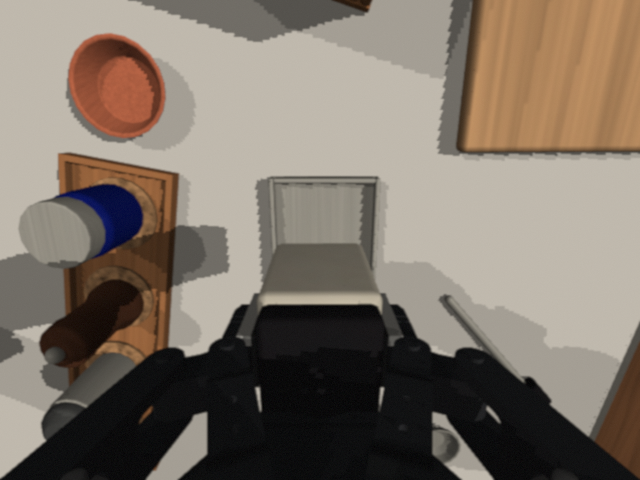

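```bash
python3 - <<'E'
from h import *
for p in ((270,180),(378,178)): print('rack left end',ray('wrist',*p,.016))
E
python3 -m jog '[[-0.2,0,3,-0.007,0,0.005,200],[-0.44,0.1,6,-0.007,0,0.005,200],[-0.44,0.1,9,-0.007,0,0.005,200],[-0.44,0.1,11,-0.007,0,0.005,200],[-0.44,0.1,11.5,-0.007,0,0.005,200],[-0.44,0.1,11.5,-0.007,0,0.005,200]]' 40
python3 -c "
from h import *
print(row(.6324,.1825,.038,.09), get_obs()['contact_force'])"
```

```text
rack left end [0.58619079 0.22274341]
rack left end [0.67420251 0.23248921]
t: 4.58
tool_pos: [0.6294, 0.1791, 0.0423]
tool_rot: [-2.122, -2.313, 0.006]
contact_force: [0.6, -0.5, -1.6]
opening: 0.0455
[0.31, 0.33, 0.43, -0.004, 0.001, -0.004] [ 0.64302726 -0.50953268 -1.60695928]
```

```bash
python3 -m jog '[[0.3,0.3,0.2,0,0,0,200],[0.3,0.3,0.3,0,0,0,200],[0.3,0.3,0.4,0,0,0,200],[0.3,0.3,0.4,0,0,0,200]]' 40
python3 -m jog '[[0,0,0.1,0,0,0,200],[0,0,0.2,0,0,0,200],[0,0,0.2,0,0,0,200]]' 40
python3 -c "
from h import *
cv2.imwrite('pics/s3.png',get_image('side')[100:420,200:460,::-1].repeat(2,0).repeat(2,1)[:600])"
```

```text
t: 4.92
tool_pos: [0.6331, 0.1825, 0.0397]
tool_rot: [-2.123, -2.314, 0.003]
contact_force: [-0.2, 0.8, -0.4]
opening: 0.0455
t: 5.17
tool_pos: [0.6333, 0.1826, 0.0381]
tool_rot: [-2.124, -2.315, 0.002]
contact_force: [-0.5, 0.1, 1.4]
opening: 0.0456
```

View pics/s3.png

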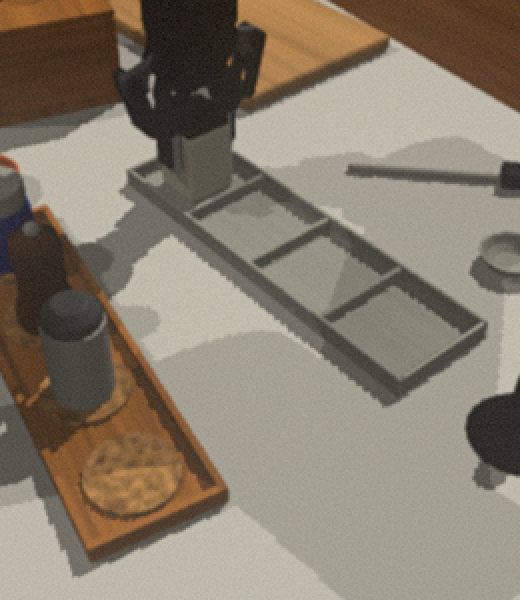

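Side view: the tin is inside the left-end compartment; the z force has gone from -1.6 to +1.4 N, so it touches the floor.

```bash
python3 -m jog '[[0,0,0.1,0,0,0,200],[0,0,0.1,0,0,0,150],[0,0,0.1,0,0,0,100],[0,0,0.1,0,0,0,60],[0,0,0.1,0,0,0,30],[0,0,0.1,0,0,0,0],[0,0,0.1,0,0,0,0],[0,0,0.1,0,0,0,0]]' 40
python3 -m jog '[[0,0,0,0,0,0,0],[0,0,-2,0,0,0,0],[0,0,-6,0,0,0,0],[0,0,-10,0,0,0,0],[0,0,-13,0,0,0,0],[0,0,-13,0,0,0,0]]' 40
python3 -c "
from h import *
print(row(.440,.0165,.18,-.086))"
```

```text
t: 5.88
tool_pos: [0.6332, 0.1826, 0.037]
tool_rot: [-2.124, -2.314, 0.002]
contact_force: [0.3, -0.4, -0.4]
opening: 0.0856
t: 6.38
tool_pos: [0.638, 0.1836, 0.1769]
tool_rot: [2.118, 2.309, 0.017]
contact_force: [1.5, -0.5, 1.5]
opening: 0.0854
[-14.94, -21.16, -0.61, 0.014, -0.002, 0.172]
```

```bash
python3 -m jog '[[-2,-4,0,0.014,0,0.08,0],[-15,-21.2,0,0.014,0,0.172,0],[-15,-21.2,0,0.014,0,0.172,0],[-15,-21.2,0,0.014,0,0.172,0],[-15,-21.2,0,0.014,0,0.172,0],[-15,-21.2,-0.6,0.014,0,0.172,0],[-15,-21.2,-0.6,0.014,0,0.172,0],[-15,-21.2,-0.6,0.014,0,0.172,0]]' 40
python3 -m jog '[[0,0,0,0,0,0,0],[0,0,0,0,0,0,0],[0,0,0,0,0,0,0]]' 40
python3 -c "
from h import *
print(row(.440,.0165,.037,-.086))
cv2.imwrite('pics/w4.png',get_image('wrist')[:,:,::-1]); cv2.imwrite('pics/t4.png',get_image('top')[:,:,::-1])
c=calibration('wrist'); np.save('c4.npy',c,allow_pickle=True)"
```

```text
t: 7.05
tool_pos: [0.4386, 0.0147, 0.18]
tool_rot: [-2.318, -2.12, -0.003]
contact_force: [0.6, 0.4, 0.7]
opening: 0.0855
t: 7.3
tool_pos: [0.4393, 0.0153, 0.18]
tool_rot: [-2.316, -2.121, -0.003]
contact_force: [-1.0, -0.3, 0.2]
opening: 0.0855
[0.1, 0.04, 14.3, 0.001, -0.002, -0.002]
```

View pics/w4.png

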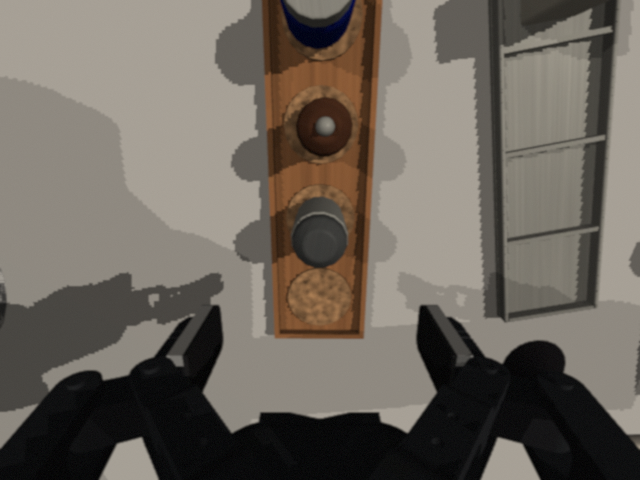

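Shaker dome centred at (320,241), knob of the mill at (325,126).

```bash
python3 - <<'E'
from h import *
print(ray('wrist',320,241,.087), ray('wrist',325,126,.097))
for p in((505,320),(597,305)): print(ray('wrist',*p,.016))
E
python3 -m jog '[[0.1,0.05,4,0,0,0,0],[0.1,0.05,8,0,0,0,0],[0.1,0.05,12,0,0,0,0],[0.1,0.05,14,0,0,0,0],[0.1,0.05,14.3,0,0,0,0],[0.1,0.05,14.3,0,0,0,0],[0.1,0.05,14.3,0,0,0,0],[0.1,0.05,14.3,0,0,0,0]]' 40
python3 -m jog '[[0,0,0,0,0,0,120],[0,0,0,0,0,0,160],[0,0,0,0,0,0,200],[0,0,0,0,0,0,200],[0,0,0,0,0,0,200],[0,0,0,0,0,0,200],[0,0,0,0,0,0,200],[0,0,0,0,0,0,200]]' 40
python3 -c "
from h import *
print(row(.440,.0165,.16,-.086))"
```

```text
[0.44026402 0.02105027] [0.4500644  0.09760925]
[ 0.61678263 -0.10154625]
[ 0.70641075 -0.09256746]
t: 8.07
tool_pos: [0.442, 0.0164, 0.0392]
tool_rot: [2.314, 2.121, 0.007]
contact_force: [0.2, -1.2, 0.2]
opening: 0.085
t: 8.73
tool_pos: [0.4427, 0.0163, 0.0404]
tool_rot: [2.314, 2.12, 0.008]
contact_force: [-1.9, 0.7, 6.3]
opening: 0.0433
[0.01, -0.2, -11.96, 0.006, -0.002, -0.001]
```

```bash
python3 -m jog '[[0,0,-2,0,0,0,200],[0,0,-5,0,0,0,200],[0,-0.1,-8,0.006,0,0,200],[0,-0.2,-12,0.006,0,0,200],[0,-0.2,-12,0.006,0,0,200],[0,-0.2,-12,0.006,0,0,200],[0,-0.2,-12,0.006,0,0,200]]' 40
python3 -c "
from h import *
print(row(.641,.101,.16,.09))"
```

```text
t: 9.32
tool_pos: [0.4395, 0.0164, 0.1596]
tool_rot: [-2.315, -2.121, -0.001]
contact_force: [-0.4, 0.0, -1.7]
opening: 0.0433
[10.18, 19.34, -0.04, -0.001, -0.002, -0.177]
```

```bash
python3 -m jog '[[2,3.5,0,0,0,-0.04,200],[4,7,0,0,0,-0.08,200],[6,10.5,0,0,0,-0.12,200],[8,14,0,0,0,-0.177,200],[10.2,19.3,0,0,0,-0.177,200],[10.2,19.3,0,0,0,-0.177,200],[10.2,19.3,0,0,0,-0.177,200],[10.2,19.3,0,0,0,-0.177,200]]' 40
python3 -c "
from h import *
print(row(.641,.101,.041,.09))"
```

```text
t: 9.98
tool_pos: [0.6394, 0.1014, 0.1561]
tool_rot: [-2.115, -2.315, 0.005]
contact_force: [-0.3, -0.4, -2.4]
opening: 0.043
[-0.07, 0.23, 11.5, -0.007, -0.002, 0.0]
```

```bash
python3 -m jog '[[0,0.2,4,-0.007,0,0,200],[0,0.2,8,-0.007,0,0,200],[0,0.2,10.5,-0.007,0,0,200],[0,0.2,11,-0.007,0,0,200],[0,0.2,11.5,-0.007,0,0,200],[0,0.2,11.5,-0.007,0,0,200],[0,0.2,11.5,-0.007,0,0,200]]' 40
python3 -m jog '[[0,0,0,0,0,0,200],[0,0,0,0,0,0,200]]' 40
python3 -c "
from h import *
print(row(.641,.101,.036,.09))
"
```

```text
t: 10.57
tool_pos: [0.6419, 0.1016, 0.0433]
tool_rot: [2.119, 2.318, 0.006]
contact_force: [1.1, -1.0, -1.4]
opening: 0.043
t: 10.73
tool_pos: [0.6439, 0.1016, 0.0465]
tool_rot: [2.116, 2.315, 0.012]
contact_force: [0.7, 0.1, -1.7]
opening: 0.043
[-0.04, -0.31, 1.05, 0.009, -0.002, -0.0]
```

```bash
python3 -m jog '[[0,-0.2,0.3,0.009,0,0,200],[0,-0.3,0.6,0.009,0,0,200],[0,-0.3,0.8,0.009,0,0,200],[0,-0.3,0.9,0.009,0,0,200],[0,-0.3,1.0,0.009,0,0,200],[0,-0.3,1.1,0.009,0,0,200],[0,-0.3,1.1,0.009,0,0,200],[0,-0.3,1.1,0.009,0,0,200]]' 40
python3 -c "
from h import *
print(row(.641,.101,.035,.09))
"
```

```text
t: 11.4
tool_pos: [0.6411, 0.1014, 0.0355]
tool_rot: [-2.119, -2.318, -0.002]
contact_force: [-1.5, -0.3, 0.4]
opening: 0.0431
[-0.04, -0.01, 0.05, 0.0, -0.002, -0.0]
```

```bash
python3 -m jog '[[0,0,0.1,0,0,0,200],[0,0,0.15,0,0,0,200],[0,0,0.15,0,0,0,200]]' 40
python3 -m jog '[[0,0,0,0,0,0,200],[0,0,0,0,0,0,150],[0,0,0,0,0,0,100],[0,0,0,0,0,0,60],[0,0,0,0,0,0,30],[0,0,0,0,0,0,0],[0,0,0,0,0,0,0],[0,0,0,0,0,0,0]]' 40
python3 -m jog '[[0,0,0,0,0,0,0],[0,0,-2,0,0,0,0],[0,0,-6,0,0,0,0],[0,0,-10,0,0,0,0],[0,0,-14,0,0,0,0],[0,0,-14,0,0,0,0],[0,0,-14,0,0,0,0]]' 40
python3 -c "
from h import *
print(row(.449,.0965,.18,-.086))"
```

```text
t: 11.65
tool_pos: [0.6414, 0.1015, 0.0355]
tool_rot: [-2.119, -2.318, -0.002]
contact_force: [-4.0, 0.0, 5.9]
opening: 0.0431
t: 12.32
tool_pos: [0.6415, 0.1014, 0.0355]
tool_rot: [-2.119, -2.318, -0.002]
contact_force: [0.7, -0.4, -0.1]
opening: 0.0856
t: 12.9
tool_pos: [0.6439, 0.1013, 0.1803]
tool_rot: [2.116, 2.316, 0.011]
contact_force: [0.2, -0.3, -0.6]
opening: 0.0852
[1.27, -19.45, -0.14, 0.008, -0.002, 0.176]
```

```bash
python3 -m jog '[[0,-3,0,0.008,0,0.08,0],[1.3,-19.5,0,0.008,0,0.176,0],[1.3,-19.5,0,0.008,0,0.176,0],[1.3,-19.5,0,0.008,0,0.176,0],[1.3,-19.5,0,0.008,0,0.176,0],[1.3,-19.5,0,0.008,0,0.176,0],[1.3,-19.5,0,0.008,0,0.176,0],[1.3,-19.5,0,0.008,0,0.176,0]]' 40
python3 -m jog '[[0,0,0,0,0,0,0],[0,0,0,0,0,0,0],[0,0,0,0,0,0,0]]' 40
python3 -c "
from h import *
print(row(.4495,.0965,.041,-.086))
cv2.imwrite('pics/w5.png',get_image('wrist')[:,:,::-1])"
```

```text
t: 13.57
tool_pos: [0.4481, 0.0967, 0.1778]
tool_rot: [-2.314, -2.123, -0.002]
contact_force: [-0.3, -0.2, -0.7]
opening: 0.0855
t: 13.82
tool_pos: [0.4491, 0.0967, 0.1777]
tool_rot: [-2.314, -2.123, -0.001]
contact_force: [0.5, -0.7, -0.1]
opening: 0.0853
[-0.04, 0.06, 13.67, -0.001, -0.002, -0.0]
```

View pics/w5.png

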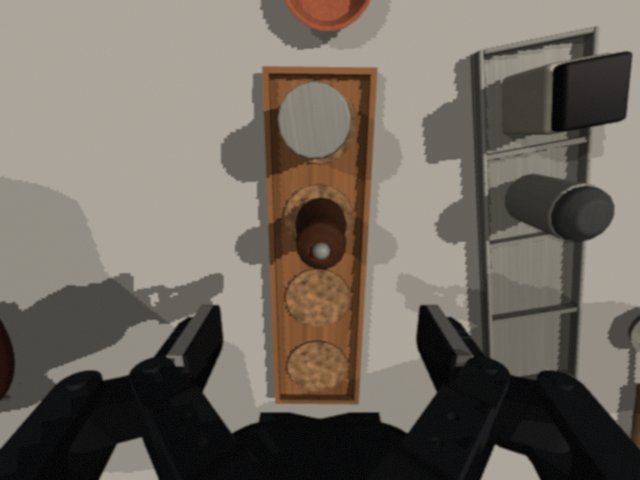

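Tin and shaker stand upright in their compartments; mill knob at (321,251), jar cap at (315,120).

```bash
python3 - <<'E'
from h import *
print(ray('wrist',321,251,.097), ray('wrist',315,120,.079))
E
python3 -m jog '[[0,0.05,4,0,0,0,0],[0,0.05,8,0,0,0,0],[0,0.05,11,0,0,0,0],[0,0.05,13,0,0,0,0],[0,0.05,13.6,0,0,0,0],[0,0.05,13.6,0,0,0,0],[0,0.05,13.6,0,0,0,0],[0,0.05,13.6,0,0,0,0]]' 40
python3 -m jog '[[0,0,0,0,0,0,120],[0,0,0,0,0,0,160],[0,0,0,0,0,0,210],[0,0,0,0,0,0,220],[0,0,0,0,0,0,220],[0,0,0,0,0,0,220],[0,0,0,0,0,0,220],[0,0,0,0,0,0,220]]' 40
python3 -c "
from h import *
print(row(.4495,.0965,.16,-.086))"
```

```text
[0.45031379 0.09910087] [0.45369335 0.18346738]
t: 14.53
tool_pos: [0.4513, 0.097, 0.0438]
tool_rot: [2.315, 2.123, 0.005]
contact_force: [-0.4, -0.4, -0.2]
opening: 0.0854
t: 15.2
tool_pos: [0.4514, 0.097, 0.0446]
tool_rot: [2.315, 2.124, 0.005]
contact_force: [-2.9, 0.3, 6.8]
opening: 0.0362
[-0.04, -0.15, -11.54, 0.003, -0.002, 0.0]
```

```bash
python3 -m jog '[[0,0,-2,0,0,0,220],[0,0,-5,0,0,0,220],[0,-0.1,-8,0.003,0,0,220],[0,-0.2,-11.5,0.003,0,0,220],[0,-0.2,-11.5,0.003,0,0,220],[0,-0.2,-11.5,0.003,0,0,220],[0,-0.2,-11.5,0.003,0,0,220]]' 40
python3 -c "
from h import *
print(row(.648,.020,.16,.09))"
```

```text
t: 15.78
tool_pos: [0.4485, 0.0969, 0.1586]
tool_rot: [-2.313, -2.122, -0.001]
contact_force: [0.1, -0.4, -2.7]
opening: 0.0364
[-5.95, 20.54, -0.19, -0.002, -0.002, -0.176]
```

```bash
python3 -m jog '[[-1,3.5,-0.2,0,0,-0.04,220],[-2,7,-0.2,0,0,-0.08,220],[-3,10.5,-0.2,0,0,-0.12,220],[-4.2,14.5,-0.2,0,0,-0.176,220],[-5.2,18,-0.2,0,0,-0.176,220],[-6,20.5,-0.2,0,0,-0.176,220],[-6,20.5,-0.2,0,0,-0.176,220],[-6,20.5,-0.2,0,0,-0.176,220]]' 40
python3 -c "
from h import *
print(row(.648,.020,.045,.09))"
```

```text
t: 16.45
tool_pos: [0.6466, 0.0191, 0.1565]
tool_rot: [-2.116, -2.313, 0.004]
contact_force: [0.0, 0.6, -1.2]
opening: 0.0361
[0.04, 0.22, 11.15, -0.007, -0.004, -0.001]
```

```bash
python3 -m jog '[[0,0.2,4,-0.007,0,0,220],[0,0.2,8,-0.007,0,0,220],[0,0.2,10,-0.007,0,0,220],[0,0.2,10.7,-0.007,0,0,220],[0,0.2,11,-0.007,0,0,220],[0,0.2,11,-0.007,0,0,220],[0,0.2,11,-0.007,0,0,220],[0,0.2,11,-0.007,0,0,220]]' 40
python3 -c "
from h import *
print(row(.648,.020,.0395,.09))
"
```

```text
t: 17.12
tool_pos: [0.6496, 0.0195, 0.0493]
tool_rot: [2.12, 2.317, 0.008]
contact_force: [0.8, -0.4, -1.6]
opening: 0.036
[0.06, -0.16, 0.98, 0.004, -0.003, -0.001]
```

```bash
python3 -m jog '[[0,-0.1,0.3,0.004,0,0,220],[0,-0.15,0.6,0.004,0,0,220],[0,-0.15,0.7,0.004,0,0,220],[0,-0.15,0.8,0.004,0,0,220],[0,-0.15,0.9,0.004,0,0,220],[0,-0.15,1.0,0.004,0,0,220],[0,-0.15,1.0,0.004,0,0,220],[0,-0.15,1.0,0.004,0,0,220]]' 40
python3 -m jog '[[0,0,0.1,0,0,0,220],[0,0,0.15,0,0,0,220],[0,0,0.15,0,0,0,220]]' 40
```

```text
t: 17.78
tool_pos: [0.6483, 0.0195, 0.0397]
tool_rot: [-2.119, -2.317, -0.004]
contact_force: [-2.0, 0.7, 2.7]
opening: 0.0362
t: 18.03
tool_pos: [0.6485, 0.0194, 0.0396]
tool_rot: [-2.119, -2.317, -0.003]
contact_force: [-4.2, 0.0, 7.6]
opening: 0.0361
```

```bash
python3 -m jog '[[0,0,0,0,0,0,220],[0,0,0,0,0,0,150],[0,0,0,0,0,0,100],[0,0,0,0,0,0,60],[0,0,0,0,0,0,30],[0,0,0,0,0,0,0],[0,0,0,0,0,0,0],[0,0,0,0,0,0,0]]' 40
python3 -m jog '[[0,0,0,0,0,0,0],[0,0,-2,0,0,0,0],[0,0,-6,0,0,0,0],[0,0,-10,0,0,0,0],[0,0,-14,0,0,0,0],[0,0,-14,0,0,0,0],[0,0,-14,0,0,0,0]]' 40
python3 -c "
from h import *
print(row(.4525,.181,.18,-.086))"
```

```text
t: 18.7
tool_pos: [0.6485, 0.0194, 0.0396]
tool_rot: [-2.119, -2.317, -0.003]
contact_force: [-0.7, -0.0, 1.1]
opening: 0.0855
t: 19.28
tool_pos: [0.6508, 0.0189, 0.1844]
tool_rot: [2.117, 2.315, 0.011]
contact_force: [0.7, -0.6, -1.2]
opening: 0.0854
[17.92, -18.31, 0.3, 0.008, -0.002, 0.175]
```

```bash
python3 -m jog '[[3,-3,0.3,0.008,0,0.08,0],[17.9,-18.3,0.3,0.008,0,0.175,0],[17.9,-18.3,0.3,0.008,0,0.175,0],[17.9,-18.3,0.3,0.008,0,0.175,0],[17.9,-18.3,0.3,0.008,0,0.175,0],[17.9,-18.3,0.3,0.008,0,0.175,0],[17.9,-18.3,0.3,0.008,0,0.175,0],[17.9,-18.3,0.3,0.008,0,0.175,0]]' 40
python3 -m jog '[[0,0,0,0,0,0,0],[0,0,0,0,0,0,0],[0,0,0,0,0,0,0]]' 40
python3 -c "
from h import *
print(row(.4525,.181,.033,-.086))
cv2.imwrite('pics/w6.png',get_image('wrist')[:,:,::-1])"
```

```text
t: 19.95
tool_pos: [0.4501, 0.1819, 0.178]
tool_rot: [-2.309, -2.126, 0.002]
contact_force: [0.7, 0.6, -0.4]
opening: 0.085
t: 20.2
tool_pos: [0.4507, 0.1811, 0.1774]
tool_rot: [-2.31, -2.125, 0.003]
contact_force: [0.1, -0.3, 0.1]
opening: 0.0852
[0.0, 0.23, 14.44, -0.003, -0.0, 0.002]
```

View pics/w6.png

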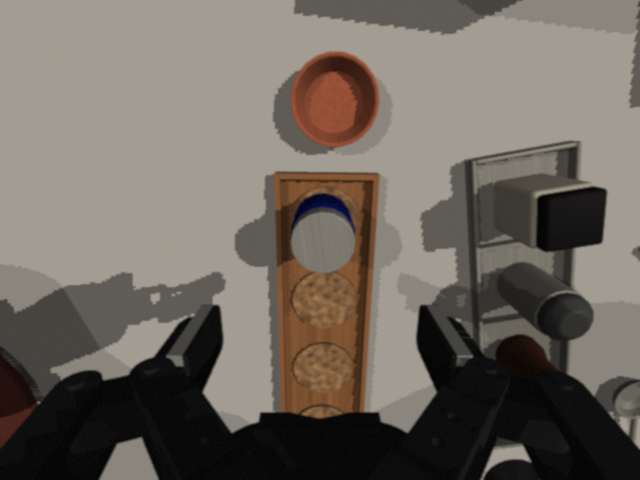

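Jar cap centred at (323,240) between the jaws; the three placed containers stand.

```bash
python3 - <<'E'
from h import *
print(ray('wrist',323,240,.079))
E
python3 -m jog '[[0,0.2,4,0,0,0,0],[0,0.2,8,0,0,0,0],[0,0.2,12,0,0,0,0],[0,0.2,14,0,0,0,0],[0,0.2,14.4,0,0,0,0],[0,0.2,14.4,0,0,0,0],[0,0.2,14.4,0,0,0,0],[0,0.2,14.4,0,0,0,0]]' 40
python3 -m jog '[[0,0,0.2,0,0,0,0],[0,0,0.2,0,0,0,60],[0,0,0.2,0,0,0,120],[0,0,0.2,0,0,0,160],[0,0,0.2,0,0,0,180],[0,0,0.2,0,0,0,180],[0,0,0.2,0,0,0,180],[0,0,0.2,0,0,0,180]]' 50
python3 -c "
from h import *
print(row(.4525,.181,.15,-.086))"
```

```text
[0.45365345 0.18542056]
t: 20.92
tool_pos: [0.4547, 0.1813, 0.0361]
tool_rot: [-2.313, -2.125, -0.003]
contact_force: [0.3, -0.1, 0.7]
opening: 0.0857
t: 21.58
tool_pos: [0.4555, 0.1816, 0.0352]
tool_rot: [2.313, 2.126, 0.006]
contact_force: [-1.6, -0.2, 5.5]
opening: 0.0503
[-0.05, -0.26, -11.48, 0.003, -0.003, 0.002]
```

```bash
python3 -m jog '[[0,0,0,0,0,0,180],[0,0,0,0,0,0,180],[0,0,0,0,0,0,180]]' 50
python3 -m jog '[[0,0,-0.5,0,0,0,180],[0,0,-1,0,0,0,180],[0,0,-1.5,0,0,0,180],[0,0,-2,0,0,0,180],[0,0,-2,0,0,0,180],[0,0,-2,0,0,0,180]]' 50
python3 -c "
from h import *
a=get_image('side')[140:300,120:280,::-1].repeat(3,0).repeat(3,1);cv2.imwrite('pics/s7.png',a)"
```

```text
t: 21.83
tool_pos: [0.4555, 0.1816, 0.0352]
tool_rot: [2.313, 2.126, 0.006]
contact_force: [-0.6, -0.1, 1.9]
opening: 0.0503
t: 22.33
tool_pos: [0.4558, 0.1816, 0.0558]
tool_rot: [2.313, 2.125, 0.007]
contact_force: [-0.1, 0.1, -2.1]
opening: 0.0506
```

View pics/s7.png

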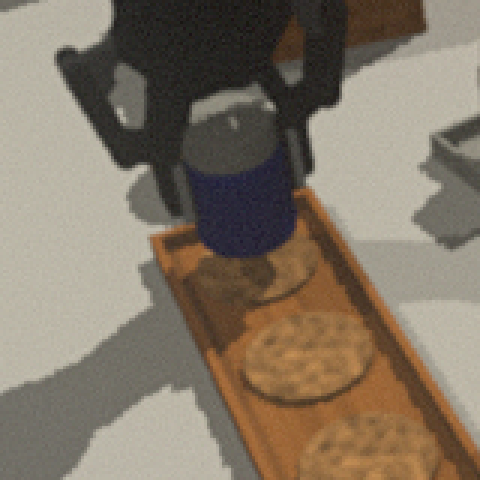

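Jar lifted, upright.

```bash
python3 -m jog '[[0,0,-2,0,0,0,180],[0,0,-5,0,0,0,180],[0,0,-8,0.003,0,0,180],[0,0,-10.5,0.003,0,0,180],[0,0,-10.5,0.003,0,0,180],[0,0,-10.5,0.003,0,0,180],[0,0,-10.5,0.003,0,0,180]]' 50
python3 -c "
from h import *
print(row(.656,-.061,.16,.09))"
```

```text
t: 22.97
tool_pos: [0.4542, 0.1811, 0.1588]
tool_rot: [-2.311, -2.124, 0.0]
contact_force: [0.7, 0.2, -2.7]
opening: 0.0501
[-22.42, 22.14, -0.22, -0.002, -0.002, -0.174]
```

```bash
python3 -m jog '[[-2.5,2.5,-0.2,0,0,-0.03,180],[-5,5,-0.2,0,0,-0.06,180],[-7.5,7.5,-0.2,0,0,-0.09,180],[-10,10,-0.2,0,0,-0.12,180],[-12.5,12.5,-0.2,0,0,-0.15,180],[-15,15,-0.2,0,0,-0.174,180],[-15,15,-0.2,0,0,-0.174,180],[-15,15,-0.2,0,0,-0.174,180]]' 50
python3 -c "
from h import *
print(row(.656,-.061,.16,.09))"
```

```text
t: 23.63
tool_pos: [0.5903, 0.0177, 0.157]
tool_rot: [-2.118, -2.31, 0.004]
contact_force: [0.3, -0.4, -2.2]
opening: 0.0506
[-8.41, 5.86, -0.37, -0.007, -0.003, -0.003]
```

```bash
python3 -m jog '[[-2.5,2,-0.3,-0.007,0,0,180],[-5,4,-0.4,-0.007,0,0,180],[-7.5,5.5,-0.4,-0.007,0,0,180],[-8.4,5.9,-0.4,-0.007,0,0,180],[-8.4,5.9,-0.4,-0.007,0,0,180],[-8.4,5.9,-0.4,-0.007,0,0,180],[-8.4,5.9,-0.4,-0.007,0,0,180],[-8.4,5.9,-0.4,-0.007,0,0,180]]' 50
python3 -c "
from h import *
print(row(.656,-.061,.036,.09))"
```

```text
t: 24.3
tool_pos: [0.6553, -0.0592, 0.1597]
tool_rot: [-2.119, -2.314, -0.003]
contact_force: [0.7, -0.3, -1.6]
opening: 0.0505
[-0.24, 0.07, 12.37, -0.001, -0.004, -0.002]
```

```bash
python3 -m jog '[[-0.2,0,4,0,0,0,180],[-0.2,0,8,0,0,0,180],[-0.2,0,11,0,0,0,180],[-0.2,0,12,0,0,0,180],[-0.2,0,12.3,0,0,0,180],[-0.2,0,12.3,0,0,0,180],[-0.2,0,12.3,0,0,0,180],[-0.2,0,12.3,0,0,0,180]]' 50
python3 -c "
from h import *
print(row(.656,-.061,.030,.09))
cv2.imwrite('pics/s8.png',get_image('side')[140:400,230:490,::-1].repeat(2,0).repeat(2,1))"
```

```text
t: 24.97
tool_pos: [0.6575, -0.061, 0.0401]
tool_rot: [2.121, 2.317, 0.007]
contact_force: [0.1, 0.4, -2.1]
opening: 0.0502
[0.01, -0.15, 1.01, 0.004, -0.003, -0.002]
```

View pics/s8.png

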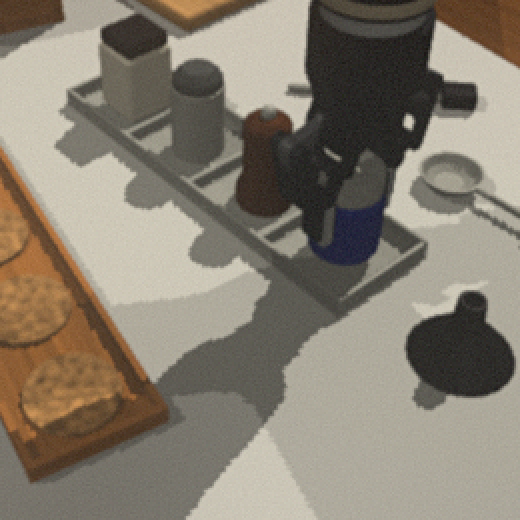

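The jar hangs upright inside the right-end compartment; now lower and release.

```bash
python3 -m jog '[[0,-0.1,0.3,0.004,0,0,180],[0,-0.15,0.6,0.004,0,0,180],[0,-0.15,0.7,0.004,0,0,180],[0,-0.15,0.8,0.004,0,0,180],[0,-0.15,0.9,0.004,0,0,180],[0,-0.15,1.0,0.004,0,0,180],[0,-0.15,1.0,0.004,0,0,180],[0,-0.15,1.0,0.004,0,0,180]]' 50
python3 -m jog '[[0,0,0.1,0,0,0,180],[0,0,0.15,0,0,0,180],[0,0,0.15,0,0,0,180]]' 50
```

```text
t: 25.68
tool_pos: [0.656, -0.0612, 0.0303]
tool_rot: [-2.12, -2.316, -0.003]
contact_force: [-1.2, 1.5, 2.1]
opening: 0.0503
t: 25.93
tool_pos: [0.6563, -0.0612, 0.0303]
tool_rot: [-2.12, -2.316, -0.002]
contact_force: [-4.2, 1.2, 7.0]
opening: 0.0502
```

```bash
python3 -m jog '[[0,0,0,0,0,0,180],[0,0,0,0,0,0,140],[0,0,0,0,0,0,100],[0,0,0,0,0,0,60],[0,0,0,0,0,0,30],[0,0,0,0,0,0,0],[0,0,0,0,0,0,0],[0,0,0,0,0,0,0]]' 50
python3 -m jog '[[0,0,0,0,0,0,0],[0,0,-2,0,0,0,0],[0,0,-6,0,0,0,0],[0,0,-10,0,0,0,0],[0,0,-14,0,0,0,0],[0,0,-14,0,0,0,0],[0,0,-14,0,0,0,0]]' 50
python3 -m jog '[[-4,0,0,0,0,0,0],[-20,0,0,0,0,0,0],[-20,0,0,0,0,0,0],[-20,0,0,0,0,0,0],[-20,0,0,0,0,0,0],[-20,0,0,0,0,0,0],[-20,0,0,0,0,0,0],[-20,0,0,0,0,0,0]]' 50
python3 -c "
from h import *
a=get_image('side')[100:350,200:500,::-1];b=get_image('top')[120:400,100:420,::-1]
b=cv2.resize(b,(400,350));a=cv2.resize(a,(400,333));a=cv2.copyMakeBorder(a,0,17,0,0,0);cv2.imwrite('pics/f.png',np.hstack([a,b]))"
```

```text
t: 26.6
tool_pos: [0.6563, -0.0612, 0.0302]
tool_rot: [-2.12, -2.316, -0.002]
contact_force: [0.3, 0.0, 0.9]
opening: 0.0855
t: 27.18
tool_pos: [0.6588, -0.0621, 0.1752]
tool_rot: [2.117, 2.314, 0.009]
contact_force: [0.1, 0.5, -0.7]
opening: 0.0852
t: 27.85
tool_pos: [0.6756, -0.2606, 0.1729]
tool_rot: [2.12, 2.316, 0.008]
contact_force: [0.4, 0.0, 0.6]
opening: 0.0851
```

View pics/f.png

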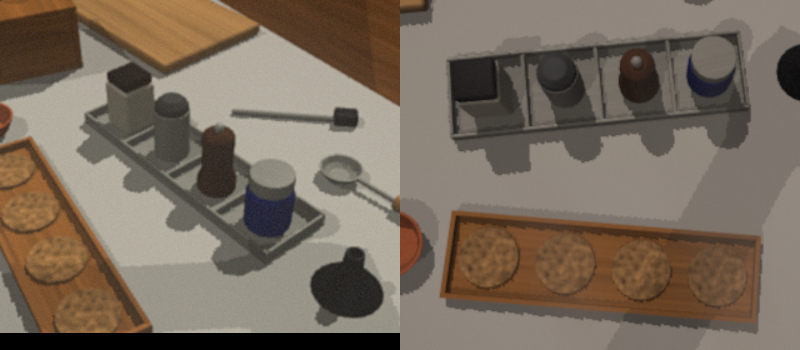

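```bash
python3 -c "
from station import *
print(finish_job())"
```

```text
the job is handed in; nothing more can be done
None
```

I moved all four containers from the tray to the rack in reverse order and handed the job in at about 28 s. From the robot's left, the rack now holds the tin, shaker, mill and jar; the tray held jar, mill, shaker and tin.

**Final check:** the last side and top pictures show all four upright in their own compartments, let go. The tray is empty and the gripper is clear.

**Contact forces:** the vertical force rose as each container met its compartment floor. It was 6–8 N just before release for the shaker, mill and jar, and about 1.4 N for the tin.

**Disagreements, none of which affected the result:**
- Wrist-camera positions along the row differed from the top-camera ones by 2–6 mm, within what the grips and compartments allowed.
- While gripped, the jar read 50.3 mm across against its nominal 52 mm, but it stayed steady and upright.
- The measured tool height overshot by a few millimetres after fast moves, so I lowered each container the last stretch slowly.

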